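# Clamp the slide-top tea box with its draw latch

### The arm

A 6-joint arm with a two-finger parallel gripper is mounted at the origin on the work surface. World frame = base frame: x ahead of the robot, y to its left, z up, the work surface at z = 0. Lengths are in mm, angles in rad, forces in N, time in s.
With the tool pointing down it reaches from about 275 to 725 mm from the base axis. Payload 5.6 kg.
Tool frame: the origin (TCP) lies at the very end of the fingers, on their centre line; the grasp point (between the pads) lies 19 mm behind it; z points along the fingers, y is the line along which they close (so a half turn about z gives the same grasp; the last joint's range is limited). The gripper opens to 85 mm and grips with 20 to 120 N. Pads are 22 mm wide; open, the fingers measure 114 mm over their backs; the gripper's body (76 mm by 85 mm) begins 54 mm behind the grasp point. The pads swing forward as they close: fully open they stand 13 mm farther back than shut.
Start: joints at [1.455, 0.255, 0.108, 0, -1.424, -0.285], TCP at [214.558, 506.417, 231.283] pointing down, gripper open.
Joint ranges: [-2.95, 2.95], [-1.21, 1.97], [-1.09, 1.5], [-2.87, 1.71], [-2.94, -0.07], [-3.05, 3.05]. Speed limits (rad/s): [2.57, 2.57, 3.14, 3.14, 3.14, 3.14].

### API

Orientations are given as a rotation vector (axis times angle).
In Python, from rig import arm gives the robot as it stands.
- The arm moves only by the shell command python3 -m pendant 'ROWS' [OPENING] [FORCE]. ROWS is a JSON object of lists of equal length, an entry for each row: "xyz": the shift along the tool's x, y, z as a fraction of full scale, a list of three; "dr": the turn, a rotation vector about the tool's x, y, z as a fraction of full scale, a list of three. A call has 1 to 5 rows; each row is the pose to reach, as a shift and turn from the pose commanded when the call began, along the tool's axes at that moment; what a row does not reach only later rows make up. Full scale, the value 1, is 30 cm for a shift and 90 degrees for a turn. A row lasts 1/8 s, in which the tool goes at most 62.5 mm and 10.7 degrees, less where a joint would pass 70% of its speed; a pose out of reach is approached as far as the arm can. A call with a number of a shift or a turn outside -1 to 1 is refused whole. A call with a gripper value outside its range is refused whole. OPENING is the gripper command: -1 is fully open, 1 is shut, values between are in proportion, set as the call begins (- or left out, the last holds). The fingers move at their own pace and stop on an object; FORCE is the grip in N (left out, the last holds). Time passes only in rows, so rows that repeat a pose let the fingers close. It gives the time, the measured TCP pose, the force, the opening and the grip force at its end, in the units of the state.
- arm.state(): the state, without advancing time (a new reading comes with each control period).
- arm.read_camera(name): name is "side" or "top"; returns (picture, depth): 480x640x3 uint8, blue, green, red; 480x640 float32, mm along the optical axis (not along the pixel's ray), 0 where there is no reading.
- arm.calibration(name): a dict with "K" (3x3 intrinsics, pixels), "camera_from_world" (4x4, takes a point from world to camera coordinates). Camera axes: x right, y up, looking along -z (the intrinsics and any distortion apply to the point x, -y, -z); pixel columns grow to the right and rows downward; lengths in mm; the calibration is good to about 2 mm. A picture is of the moment at which its call begins. calibration takes no time and is no camera call.
- arm.hand_in(): hands the job in; it is judged then, once.
The state is a dict: "time": time; "joint_positions": joint angles; "qvel": joint speeds; "tau": joint torques, N m; "tcp_pos": TCP position; "tcp_rot": TCP orientation; "ft_force": force on the tool from outside, world axes, zero at the start; "torque": the same for the moment, N m; "opening": opening from 0.0 (shut) to 1.0 (fully open); "grasp_force": force on a finger pad.
Only numpy, scipy, OpenCV 4.12 (cv2) and the standard library are available. Lean on these libraries where they do the work, as an engineer would, in place of code of your own. Each camera call takes 0.05 s, during which the arm holds its last target. There are 200 camera calls.

### The job

Shut the bamboo tea box on the dresser: slide its lid fully home, swing the latch's wire loop over and hook it behind the steel keeper on the lid, then push the red lever over past centre and down onto its rubber stop. Feel for the stop and keep a firm push of about 15 N on the red paddle for a good second so the clamp seats, then let go; never load the red paddle with more than 25 N or the lid's grip bar with more than 30 N, and leave the kettle, bowls, jar and red lid where they are.

Things in the scene. Friction and masses are not known exactly. Their poses are not given: they have to be found in the camera images.
- case: bamboo tea box 270 x 140 x 84 mm (its x, y, z), fixed on the dresser; origin at the centre of its underside, z up. From x -135 to -20 mm a fixed deck, top at z 84 mm, carries the latch; the sliding lid (top also at 84 mm) covers the rest, between side rails 4 mm higher at y = +-67 mm. The latch moves in the box's x-z plane, centred on y = 0.
- lid (a joint): how far the lid is open, m: 0 = shut against a hard stop, grows as it slides along the box's +x. About 2 N of friction; it stays where left. The loop can reach behind the keeper only with the lid shut (or nearly).
- grip_bar: the black grip bar on the lid, origin at its centre, axes as the box: 60 mm along y, 10 mm along x, 18 mm high (standing on the lid, top at 102.5 mm above the dresser); 33 mm of bare lid behind it at +x. Push it toward the box's -x to shut the lid.
- lever_pivot (a point): the lever's hinge axis (along the box's y), fixed in the box at x = -55, z = 98 mm; same axes as the box.
- lever (a joint): lever angle, rad: 0 = flat, pointing from the pivot to the box's -x; 1.57 = upright; 2.1 (limit) = leaning over the lid. Friction 0.035 N m, stays where left. Loop hooked: dead centre near 0.31, below that the keeper's spring holds it shut. It comes home on a screw-set rubber stop (15 N/mm) at -0.04 to 0.16 rad; the setting varies and is not given: feel for it.
- paddle: the red thumb paddle at the lever's end, 40 mm along the lever x 26 mm wide x 8 mm thick, centred on the lever's axis line 46 mm from the pivot; origin at its centre, its z is the face that is pushed (up when closed), its -x points to the lever's free end.
- bail (a joint): angle of the wire loop on the lever, rad. The loop's elevation above the box's +x is -(lever + bail): 0 = level toward the keeper, positive = raised. Limit -2.9: loop thrown back above the lever. Nearly free, drops under gravity when let go. The loop's hinge Q is on the lever, at pivot + 14 mm*(cos f, sin f) in the box's (x, z), f = 3.351 - lever.
- bail_bar (a point): middle of the loop's steel cross bar (6 mm thick, along y, 83 mm from Q; 27 mm clear between the loop's side wires). This bar goes behind the keeper.
- roll (a point): centre of the black round thumb roll at the loop's end: cylinder along y, 46 mm long, 12 mm diameter, 94 mm from Q. Grip it by its two end faces (fingers closing along the box's y), so it can turn between the fingers.
- keeper_foot (a point): foot of the steel keeper on the lid, at its far (+x) face; axes as the box. The keeper is a post 16 mm wide (y), 6 mm thick, 14 mm high, leaning 0.2 rad to +x so the bar stays under it; with the lid shut its far face is 70.5 mm in x from the lever pivot. The bar must come down on its +x side, to within 11 mm of the lid's top.
- keeper (a joint): how far the sprung keeper has been drawn toward the lever, m: 0 slack, about 0.0035 when clamped; spring 10 N/mm.
- kettle_mid (a point): brushed aluminium kettle on its black base, 165 mm wide, 205 mm high (handle along its -y out to 120 mm); point at its axis 100 mm up. Leave alone.
- bowls_mid (a point): stack of two nested porcelain bowls, 140 mm wide, 69 mm high, on a round bamboo tray (256 mm wide, 20 mm high, fixed); point on their axis 35 mm up. Leave alone.
- jar_mid (a point): amber jar with cork top, 80 mm wide, 118 mm high; point at its centre. Leave alone.
- red_lid_mid (a point): red silicone lid lying flat, 110 mm wide, 24 mm high with its knob; point on its axis 12 mm up. Leave alone.

How it is judged:
By the outcome, as a careful person would: the job done as asked, in the order asked, and still so for the second after the job is handed in, with the robot touching nothing.
It also fails if it takes over 72 s, if anything falls off the work surface, if the arm or the gripper's body presses on something with over 40 N, if the wrist force passes 120 N, or if a joint passes its speed limit or range.

## Working session

There is one attempt and no reset: what is moved stays moved. The work goes in short steps, Python scripts to look and compute and a shell command to move; the robot and the scene stay as the last step left them, time stands still between calls to the robot, and variables do not carry over. Pictures are saved under pics/ and viewed, at most 12 in all, crops included, and the job is handed in when it is done.

```bash
mkdir -p pics; ls; python3 - <<'E'
from rig import arm
import cv2,numpy as np
s=arm.state();print(s)
for n in("side","top"):
    p,d=arm.read_camera(n);cv2.imwrite(f"pics/{n}0.png",p);np.save(f"{n}0.npy",d);c=arm.calibration(n);print(n,c)
E
```

```text
pics
{'time': 0.0, 'joint_positions': array([ 1.45456785e+00,  2.55727636e-01,  1.06979415e-01, -4.57281561e-04,
       -1.42386671e+00, -2.84647882e-01]), 'qvel': array([ 1.47221888e-03, -5.24440726e-04,  7.88392752e-04,  2.63909155e-04,
        7.27712824e-05,  1.74739894e-03]), 'tau': array([-8.40216817e-04, -3.86631739e+01,  2.37943286e+01,  5.36505148e+00,
       -6.06019763e-03, -5.12754468e-06]), 'tcp_pos': array([214.35838628, 505.9711753 , 230.3987077 ]), 'tcp_rot': array([ 3.07686193e+00, -6.25222431e-01, -4.67393403e-04]), 'ft_force': array([ 0.05732068,  0.16009676, -0.50943373]), 'torque': array([-0.01629896, -0.0376184 , -0.00786464]), 'grasp_force': 0.0, 'opening': 1.0050082683958208}
side {'K': array([[456.26276921,   0.        , 330.46807939],
       [  0.        , 456.26276921, 246.10738484],
       [  0.        ,   0.        ,   1.        ]]), 'camera_from_world': array([[ 9.87016082e-01, -1.60448657e-01, -7.44870884e-03,
        -5.61329130e+02],
       [ 1.03065704e-01,  5.97087289e-01,  7.95527642e-01,
        -1.36375766e+02],
       [-1.23193812e-01, -7.85966283e-01,  6.05871511e-01,
        -9.67437780e+02],
       [ 0.00000000e+00,  0.00000000e+00,  0.00000000e+00,
         1.00000000e+00]])}
top {'K': array([[597.6380397 ,   0.        , 320.18255193],
       [  0.        , 597.6380397 , 242.4244861 ],
       [  0.        ,   0.        ,   1.        ]]), 'camera_from_world': array([[-2.32223050e-02, -9.99440688e-01, -2.40631707e-02,
         2.47278019e+01],
       [ 9.95405976e-01, -2.53514770e-02,  9.23268388e-02,
        -5.95184790e+02],
       [-9.28852361e-02, -2.18085819e-02,  9.95437953e-01,
        -1.39636182e+03],
       [ 0.00000000e+00,  0.00000000e+00,  0.00000000e+00,
         1.00000000e+00]])}
```

View pics/side0.png

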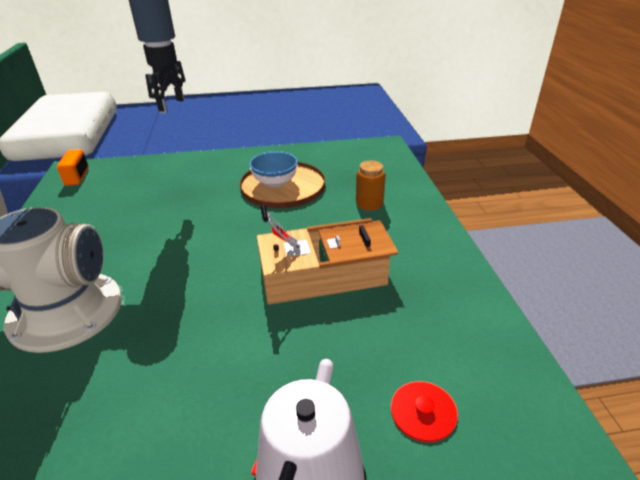

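View pics/top0.png

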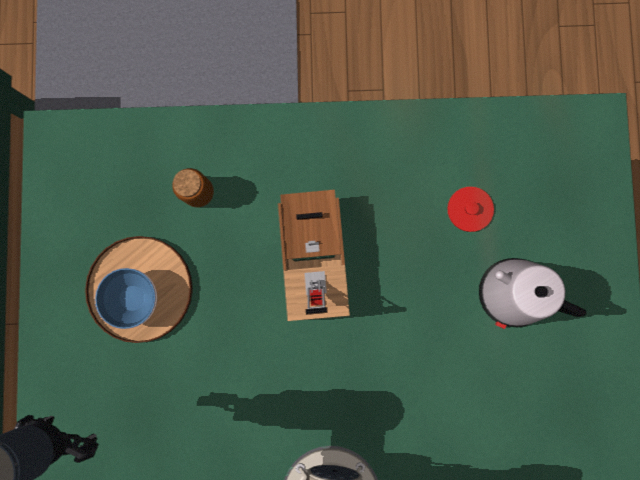

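The side view shows the box centre near (325,262). In the top view it spans about (280-348, 190-320), its +x pointing up (world +x). The lid is open by a small gap near row 265, and the loop is thrown back with its roll at (316,311).

```bash
cat > h.py <<'E'
from rig import arm
import cv2,numpy as np
def cloud(n,d):
    c=arm.calibration(n);K=c["K"];T=c["camera_from_world"]
    v,u=np.mgrid[0:480,0:640].astype(float)
    P=np.stack([(u-K[0,2])/K[0,0]*d,-(v-K[1,2])/K[1,1]*d,-d],-1)
    return (P-T[:3,3])@T[:3,:3]
def proj(n,p):
    c=arm.calibration(n);q=c["camera_from_world"]@np.r_[p,1]
    u=c["K"]@np.array([q[0],-q[1],-q[2]]);return u[:2]/u[2]
E
python3 - <<'E'
from h import *
for n in("top","side"):
    d=np.load(n+"0.npy");W=cloud(n,d)
    m=(W[...,2]>70)&(W[...,2]<93)&(d>0)&(W[...,0]>330)&(W[...,0]<720)&(abs(W[...,1])<110)
    p=W[m];r=cv2.minAreaRect(p[:,:2].astype(np.float32));print(n,r,cv2.boxPoints(r).round(1).tolist(),np.median(p[:,2]))
    m=(W[...,2]>95)&(d>0)&(W[...,0]>330)&(W[...,0]<720)&(abs(W[...,1])<110)&(W[...,2]<190)
    v,u=np.where(m)
    q=np.c_[u,v,W[m]].round(0).astype(int);print(len(q));print(q[::max(1,len(q)//45)].tolist())
I=cv2.imread("pics/top0.png")[180:330,265:365];J=cv2.imread("pics/side0.png")[195:310,245:405]
cv2.imwrite("pics/c.png",np.hstack([cv2.resize(I,(380,570),interpolation=2),cv2.resize(J,(420,302),interpolation=2) if 0 else cv2.copyMakeBorder(cv2.resize(J,(416,300),interpolation=2),0,270,0,0,0)]))
E
```

```text
top ((564.0621948242188, 26.628494262695312), (290.5079650878906, 140.18869018554688), 3.796614408493042) [[414.5, 87.0], [423.79998779296875, -52.900001525878906], [713.5999755859375, -33.70000076293945], [704.4000244140625, 106.19999694824219]] 83.71265785133141
601
[[318, 212, 659, 12, 99], [315, 213, 655, 19, 106], [302, 214, 654, 48, 105], [315, 214, 654, 19, 101], [301, 215, 652, 51, 101], [314, 215, 652, 21, 101], [301, 216, 650, 51, 102], [314, 216, 650, 21, 98], [301, 217, 648, 51, 103], [297, 218, 646, 60, 102], [313, 241, 593, 25, 96], [314, 243, 588, 23, 97], [314, 281, 502, 25, 101], [316, 282, 500, 20, 102], [318, 283, 498, 16, 95], [315, 285, 493, 23, 98], [317, 287, 488, 18, 109], [314, 288, 486, 25, 104], [312, 289, 484, 29, 121], [314, 290, 482, 24, 119], [310, 291, 480, 33, 123], [323, 291, 479, 4, 124], [319, 292, 477, 13, 129], [315, 293, 475, 22, 126], [312, 294, 473, 29, 131], [309, 295, 471, 35, 133], [323, 295, 470, 4, 139], [319, 296, 468, 13, 135], [316, 297, 466, 20, 135], [313, 298, 464, 26, 134], [309, 299, 462, 35, 146], [323, 299, 461, 4, 149], [320, 3
[... 1138 characters left out ...]
8, 23, 134], [273, 232, 451, 7, 144], [285, 232, 476, 34, 122], [277, 233, 459, 8, 140], [363, 233, 647, 29, 103], [281, 234, 467, 0, 142], [367, 234, 655, 26, 101], [286, 235, 478, 22, 122], [278, 236, 460, 5, 134], [290, 236, 486, 30, 114], [279, 237, 462, 11, 127], [291, 237, 488, 31, 110], [280, 238, 464, 8, 127], [292, 238, 490, 31, 107], [281, 239, 466, 7, 125], [293, 239, 492, 28, 106], [369, 239, 655, 4, 103], [293, 240, 492, 29, 103], [369, 240, 655, 5, 100], [297, 241, 500, 29, 99], [290, 242, 484, 11, 111], [368, 242, 652, 2, 97], [297, 243, 500, 20, 100], [297, 244, 499, 14, 102], [293, 245, 490, 14, 100], [278, 246, 458, 18, 99], [274, 247, 450, 16, 99], [274, 248, 450, 14, 98]]
```

View pics/c.png

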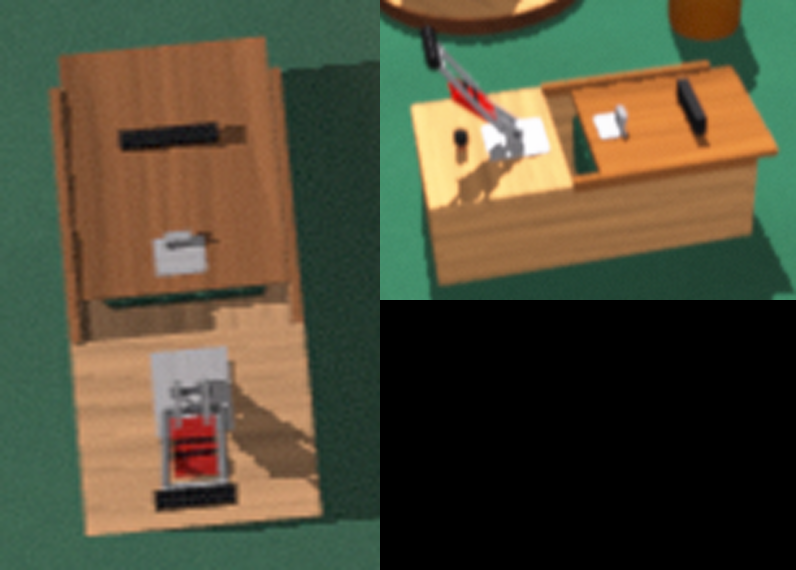

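The zoom shows the lid about 22 mm open (gap at crop rows 297-340), the grip bar at crop (168,137), and the loop thrown back over the raised lever with its roll at crop (196,497). The fits give box yaw ≈0.066 rad, origin ≈(553.6, 25.3), lever ≈0.76 rad and the loop at its -2.9 limit. The radius from pivot to roll measures 107 mm, as predicted.

```bash
cat >> h.py <<'E'
from scipy.spatial.transform import Rotation as Ro
YAW=0.0655;O=np.array([553.6,25.3,0])
B=Ro.from_euler('z',YAW)
def loc(s=None):
    s=s or arm.state();return B.inv().apply(s["tcp_pos"]-O)
def to(lx,ly,z,pitch=0.,ref=None):
    """fractions to TCP at box coords; pitch>0 leans fingers' tips toward box -x"""
    s=arm.state();R=Ro.from_rotvec(s["tcp_rot"])
    p=s["tcp_pos"] if ref is None else O+B.apply(ref)
    d=R.inv().apply(O+B.apply([lx,ly,z])-p)/300
    G=B*Ro.from_euler('y',pitch)*Ro.from_euler('x',np.pi)
    r=(R.inv()*G).as_rotvec()/(np.pi/2)
    print("xyz",d.round(4).tolist(),"dr",r.round(4).tolist())
def st():
    s=arm.state();print("t%.2f"%s["time"],"loc",loc(s).round(1),"F",B.inv().apply(s["ft_force"]).round(1),"open %.2f grip %.1f"%(s["opening"],s["grasp_force"]))
E
python3 -c "
from h import *
st();to(125,0,231);to(125,0,88)"
```

```text
t0.10 loc [-307.   501.9  230.5] F [ 0.5 -0.2 -0.9] open 1.00 grip 0.0
xyz [2.0386, 0.8468, -0.0001] dr [0.0011, 0.0002, -0.2969]
xyz [2.0385, 0.846, 0.4765] dr [0.0011, 0.0002, -0.2969]
```

```bash
P="python3 -m pendant"
$P '{"xyz":[[1,0.415,0],[1,0.415,0],[1,0.415,0],[1,0.415,0],[1,0.415,0]],"dr":[[0,0,0],[0,0,0],[0,0,0],[0,0,0],[0,0,0]]}' 1 20
$P '{"xyz":[[1,0.415,0],[1,0.415,0],[1,0.415,0],[1,0.415,0],[1,0.415,0]],"dr":[[0,0,0],[0,0,0],[0,0,0],[0,0,0],[0,0,0]]}'
python3 -c "
from h import *
st();to(125,0,231);to(125,0,90)"
```

```text
time: 0.72
tcp_pos: [434.5, 281.8, 231.0]
tcp_rot: [3.079, -0.625, -0.001]
ft_force: [0.9, 0.5, -0.4]
opening: -0.001
grasp_force: 0.0
time: 1.35
tcp_pos: [653.6, 59.0, 230.7]
tcp_rot: [3.079, -0.625, -0.001]
ft_force: [0.8, 1.0, 1.4]
opening: -0.005
grasp_force: 0.0
t1.35 loc [102.   27.1 230.7] F [0.9 0.9 1.4] open -0.00 grip 0.0
xyz [0.109, 0.0462, -0.0009] dr [0.0001, 0.0005, -0.2968]
xyz [0.1094, 0.046, 0.4691] dr [0.0001, 0.0005, -0.2968]
```

```bash
P="python3 -m pendant"
$P '{"xyz":[[0.11,0.046,0],[0.11,0.046,0],[0.11,0.046,0],[0.11,0.046,0],[0.11,0.046,0]],"dr":[[0,0,-0.1],[0,0,-0.2],[0,0,-0.297],[0,0,-0.297],[0,0,-0.297]]}'
python3 -c "
from h import *
st();to(125,0,90)"
```

```text
time: 1.98
tcp_pos: [677.4, 35.2, 231.0]
tcp_rot: [3.14, 0.099, -0.001]
ft_force: [-0.7, 0.4, 0.2]
opening: -0.001
grasp_force: 0.0
t1.98 loc [124.2   1.7 231. ] F [-0.7  0.4  0.2] open -0.00 grip 0.0
xyz [0.0029, 0.0058, 0.47] dr [-0.0, 0.0004, -0.0016]
```

Now down behind the bar, in tool axes: x = box +x, y = box -y, z = down.

```bash
P="python3 -m pendant"
$P '{"xyz":[[0.003,0.006,0.2],[0.003,0.006,0.4],[0.003,0.006,0.46],[0.003,0.006,0.46],[0.003,0.006,0.46]],"dr":[[0,0,0],[0,0,0],[0,0,0],[0,0,0],[0,0,0]]}'
python3 - <<'E'
from h import *
st()
I,d=arm.read_camera("side");cv2.imwrite("pics/s1.png",cv2.resize(I[190:320,240:410],(680,520),interpolation=2))
E
```

```text
time: 2.6
tcp_pos: [679.7, 33.4, 95.1]
tcp_rot: [-3.14, -0.102, -0.005]
ft_force: [0.9, -0.4, 0.6]
opening: 0.004
grasp_force: 0.0
t2.60 loc [ 1.263e+02 -1.000e-01  9.510e+01] F [ 0.8 -0.4  0.6] open 0.00 grip 0.0
```

View pics/s1.png

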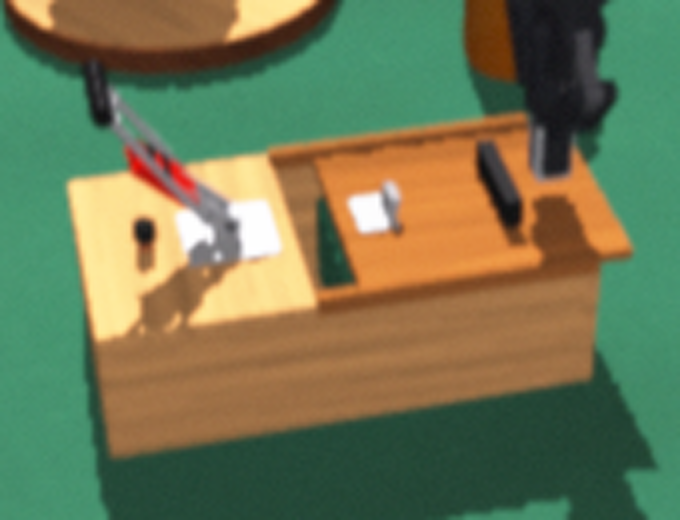

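The fingers stand just behind the grip bar at crop (550,165). Next I push toward -x and watch the force.

```bash
P="python3 -m pendant"; Z='"dr":[[0,0,0],[0,0,0],[0,0,0],[0,0,0],[0,0,0]]'
$P '{"xyz":[[-0.015,0,0],[-0.03,0,0],[-0.045,0,0],[-0.06,0,0],[-0.07,0,0]],'"$Z}"
python3 -c "
from h import *
st()"
$P '{"xyz":[[-0.004,0,0],[-0.008,0,0],[-0.012,0,0],[-0.016,0,0],[-0.02,0,0]],'"$Z}"
python3 -c "
from h import *
st()"
```

```text
time: 3.28
tcp_pos: [657.9, 32.0, 93.8]
tcp_rot: [-3.14, -0.103, -0.002]
ft_force: [2.2, 0.9, 1.3]
opening: 0.002
grasp_force: 1.1
t3.27 loc [104.5  -0.2  93.8] F [2.3 0.8 1.3] open 0.00 grip 1.1
time: 3.9
tcp_pos: [651.6, 31.5, 93.3]
tcp_rot: [3.14, 0.103, -0.0]
ft_force: [1.1, -0.7, 1.9]
opening: -0.0
grasp_force: 1.0
t3.90 loc [98.2 -0.2 93.3] F [ 1.1 -0.7  1.9] open -0.00 grip 1.0
```

```bash
P="python3 -m pendant"; Z='"dr":[[0,0,0],[0,0,0],[0,0,0],[0,0,0],[0,0,0]]'
$P '{"xyz":[[-0.003,0,0],[-0.006,0,0],[-0.009,0,0],[-0.012,0,0],[-0.012,0,0]],'"$Z}"
python3 - <<'E'
from h import *
st()
d=np.mean([arm.read_camera("side")[1]],0);W=cloud("side",d);L=B.inv().apply((W-O).reshape(-1,3)).reshape(W.shape)
m=(abs(L[...,2]-84)<2.5)&(abs(L[...,1])<25)&(L[...,0]>-10)&(L[...,0]<70)
print("lid near edge",np.percentile(L[m][:,0],[0,1,3]))
m=(L[...,2]>89)&(L[...,2]<100)&(abs(L[...,1])<9)&(L[...,0]>5)&(L[...,0]<50);print("keeper",L[m].round(0).tolist()[:12])
E
```

```text
time: 4.53
tcp_pos: [647.9, 31.3, 93.2]
tcp_rot: [3.14, 0.103, -0.001]
ft_force: [1.9, 0.9, 0.9]
opening: 0.006
grasp_force: 0.9
t4.53 loc [94.5 -0.2 93.2] F [1.9 0.8 0.9] open 0.01 grip 0.9
lid near edge [-9.94063029 -9.28011193 -7.58242135]
keeper [[14.0, 8.0, 97.0], [16.0, 7.0, 98.0], [19.0, 7.0, 97.0], [13.0, 5.0, 97.0], [15.0, 2.0, 99.0], [17.0, 2.0, 99.0], [20.0, 5.0, 95.0], [13.0, 4.0, 95.0], [14.0, -1.0, 98.0], [17.0, 0.0, 97.0], [19.0, -1.0, 97.0], [13.0, 5.0, 92.0]]
```

```bash
P="python3 -m pendant"; Z='"dr":[[0,0,0],[0,0,0],[0,0,0]]'
for i in 1 2 ; do $P '{"xyz":[[-0.002,0,0],[-0.004,0,0],[-0.004,0,0]],'"$Z}" >/dev/null
python3 -c "
from h import *
st()"; done
```

```text
t4.95 loc [93.3 -0.2 93.2] F [ 1.5 -0.9  0.8] open -0.00 grip 0.9
t5.33 loc [92.1 -0.2 93.2] F [ 1.1 -0.1  0.9] open 0.00 grip 0.9
```

```bash
P="python3 -m pendant"; Z='"dr":[[0,0,0],[0,0,0],[0,0,0]]'
for i in 1 2 3; do $P '{"xyz":[[-0.002,0,0],[-0.003,0,0],[-0.003,0,0]],'"$Z}" >/dev/null
python3 -c "
from h import *
st()"; done
```

```text
t5.70 loc [91.3 -0.2 93.2] F [ 2.4  0.1 -0.2] open -0.00 grip 0.9
t6.08 loc [90.4 -0.2 93.2] F [ 2.6  0.9 -1.1] open 0.00 grip 0.9
t6.45 loc [90.3 -0.2 93.3] F [ 4.8 -1.1 -2.8] open 0.00 grip 2.6
```

```bash
P="python3 -m pendant"; Z='"dr":[[0,0,0],[0,0,0],[0,0,0]]'
for i in 1 2; do $P '{"xyz":[[-0.002,0,0],[-0.003,0,0],[-0.003,0,0]],'"$Z}" >/dev/null
python3 -c "
from h import *
st()"; done
```

```text
t6.83 loc [90.3 -0.2 93.4] F [ 9.  -1.  -3.2] open 0.00 grip 3.9
t7.20 loc [90.2 -0.2 93.5] F [10.8 -1.2 -6. ] open 0.00 grip 5.2
```

Firm stop at TCP x 90.3, about 11 N, so the lid is shut. I back off, rise, and measure the roll.

```bash
P="python3 -m pendant"; Z='"dr":[[0,0,0],[0,0,0],[0,0,0],[0,0,0],[0,0,0]]'
$P '{"xyz":[[0.03,0,0],[0.03,0,-0.2],[0.03,0,-0.4],[0.03,0,-0.5],[0.03,0,-0.5]],'"$Z}" >/dev/null
python3 - <<'E'
from h import *
st()
for n in("top","side"):
    I,d=arm.read_camera(n);W=cloud(n,d);L=B.inv().apply((W-O).reshape(-1,3)).reshape(W.shape)
    reg=(L[...,0]>-150)&(L[...,0]<-80)&(abs(L[...,1])<45)&(d>0)
    m=reg&(L[...,2]>165)&(L[...,2]<215)&(I.max(-1)<70);q=L[m]
    print(n,"roll",len(q),np.percentile(q,[0,10,50,90,100],axis=0).round(1).tolist())
    m=(L[...,0]>-30)&(L[...,0]<150)&(abs(L[...,1])<60)&(L[...,2]>92)&(L[...,2]<108)&(d>0);q=L[m]
    a=q[q[:,0]<40];b=q[q[:,0]>55];print("keeper",len(a),a.mean(0) if len(a) else 0,"bar",np.percentile(b,[2,50,98],axis=0).round(1).tolist())
    m=(abs(L[...,2]-84)<6)&(abs(L[...,1])<85)&(L[...,0]>-160)&(L[...,0]<-30)&(d>0);q=L[m];print("deck",q[:,0].min(),q[:,1].min(),q[:,1].max(),np.median(q[:,2]))
to(-118,-1,235)
E
```

```text
t7.83 loc [ 9.740e+01 -2.000e-01  2.464e+02] F [0.6 0.8 0.3] open -0.00 grip 0.0
top roll 103 [[-120.4, -20.3, 184.3], [-119.5, -16.0, 186.3], [-115.4, 0.9, 190.0], [-111.4, 18.0, 193.0], [-110.1, 22.3, 195.9]]
keeper 28 [12.62043464 -3.38909571 97.30357962] bar [[69.9, -28.9, 92.6], [74.8, 0.4, 101.3], [80.3, 30.2, 105.8]]
deck -134.809430293921 -69.56305985052349 70.4388500750794 83.66229884557954
side roll 82 [[-123.0, -25.1, 181.0], [-121.5, -23.0, 186.3], [-117.4, -4.9, 189.7], [-113.3, 17.7, 191.5], [-111.4, 23.3, 192.6]]
keeper 25 [12.08197477 -1.44303048 96.1168024 ] bar [[68.8, -31.7, 93.3], [72.8, -6.1, 100.6], [79.4, 29.1, 102.6]]
deck -135.76354901121883 -72.92676462893003 72.39034021406464 83.57313673202678
xyz [-0.7135, 0.0032, 0.0265] dr [-0.0003, 0.0015, 0.0002]
```

```bash
P="python3 -m pendant"; Z='"dr":[[0,0,0],[0,0,0],[0,0,0],[0,0,0],[0,0,0]]'
$P '{"xyz":[[-0.2,0,0],[-0.4,0,0],[-0.6,0,0],[-0.712,0,0],[-0.712,0,0]],'"$Z}" -1 20 >/dev/null
python3 -c "
from h import *
st();to(-116,0.5,169)"
```

```text
t8.55 loc [-119.4   -0.5  242.8] F [ 1.1 -0.4  0.4] open 1.00 grip 0.0
xyz [0.0118, -0.0033, 0.246] dr [-0.0001, 0.0011, 0.0006]
```

```bash
P="python3 -m pendant"; Z='"dr":[[0,0,0],[0,0,0],[0,0,0],[0,0,0],[0,0,0]]'
$P '{"xyz":[[0.003,-0.003,0.08],[0.003,-0.003,0.15],[0.003,-0.003,0.2],[0.003,-0.003,0.24],[0.003,-0.003,0.24]],'"$Z}" >/dev/null
python3 - <<'E'
from h import *
st();to(-116,0.5,169)
I,d=arm.read_camera("side");cv2.imwrite("pics/s2.png",cv2.resize(I[150:290,220:390],(680,560),interpolation=2))
E
```

```text
t9.18 loc [-116.4    0.5  170. ] F [-0.2  0.4  0.3] open 1.00 grip 0.0
xyz [0.0015, -0.0001, 0.0032] dr [0.0005, 0.002, 0.0]
```

View pics/s2.png

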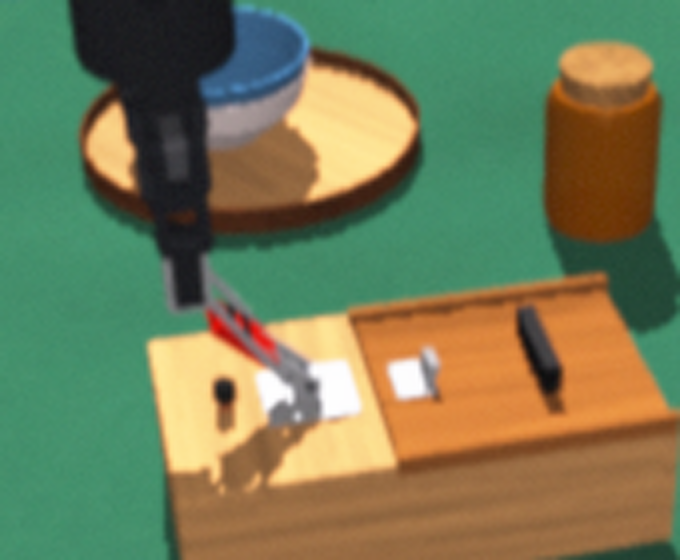

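Lid is shut (no gap), and the near finger pad covers the roll at crop (185,285). Closing.

```bash
P="python3 -m pendant"; Z='"dr":[[0,0,0],[0,0,0],[0,0,0],[0,0,0],[0,0,0]]'
$P '{"xyz":[[0.001,0,0],[0.001,0,0],[0.001,0,0],[0.001,0,0],[0.001,0,0]],'"$Z}" 1 25 >/dev/null
python3 - <<'E'
from h import *
st()
# trajectory: lever th, loop elev -> roll relative to start, tool axes fractions (x=+lx, z=-z)
def roll(th,e):
    f=3.351-th
    return np.array([-55+14*np.cos(f)+94*np.cos(e),98+14*np.sin(f)+94*np.sin(e)])
r0=roll(.76,2.14);print(r0)
k=np.linspace(0,1,13)
for s in k:
    th=.76+min(1,s*1.4)*1.05;e=2.14+s*(-0.10-2.14);r=roll(th,e);print("%.2f %.2f"%(th,e),r.round(1),((r-r0)*[1,-1]/300).round(4))
E
```

```text
t9.85 loc [-115.7    0.7  171.6] F [-2.5  1.2  3.6] open 0.53 grip 27.5
[-117.59338064  184.50375402]
0.76 2.14 [-117.6  184.5] [ 0. -0.]
0.88 1.95 [-101.   193.9] [ 0.0552 -0.0314]
1.00 1.77 [-83.1 200.2] [ 0.115  -0.0523]
1.13 1.58 [-64.4 203.1] [ 0.1774 -0.062 ]
1.25 1.39 [-45.5 202.6] [ 0.2404 -0.0603]
1.37 1.21 [-27.1 198.7] [ 0.3017 -0.0473]
1.50 1.02 [ -9.7 191.5] [ 0.3595 -0.0234]
1.62 0.83 [  5.9 181.4] [0.4118 0.0104]
1.74 0.65 [ 19.5 168.6] [0.4568 0.0529]
1.81 0.46 [ 29.6 153.7] [0.4908 0.1026]
1.81 0.27 [ 35.9 137.4] [0.5117 0.1571]
1.81 0.09 [ 39.1 120.1] [0.5222 0.2146]
1.81 -0.10 [ 38.9 102.6] [0.5218 0.273 ]
```

Gripped: the opening of 0.53 matches the 46 mm roll. Now carry it over.

```bash
P="python3 -m pendant"; Z='"dr":[[0,0,0],[0,0,0],[0,0,0],[0,0,0],[0,0,0]]'
$P '{"xyz":[[0.025,0,-0.016],[0.055,0,-0.031],[0.085,0,-0.043],[0.115,0,-0.052],[0.115,0,-0.052]],'"$Z}" >/dev/null
python3 -c "
from h import *
st()"
$P '{"xyz":[[0.03,0,-0.006],[0.062,0,-0.01],[0.094,0,-0.01],[0.125,0,-0.008],[0.125,0,-0.008]],'"$Z}" >/dev/null
python3 - <<'E'
from h import *
st()
I,d=arm.read_camera("side");cv2.imwrite("pics/s3.png",cv2.resize(I[150:290,220:390],(680,560),interpolation=2))
E
```

```text
t10.47 loc [-80.4   0.7 186.7] F [-0.8  1.4 -2.9] open 0.52 grip 26.2
t11.10 loc [-42.8   0.6 189.3] F [-1.2  2.4 -0.9] open 0.53 grip 26.0
```

View pics/s3.png

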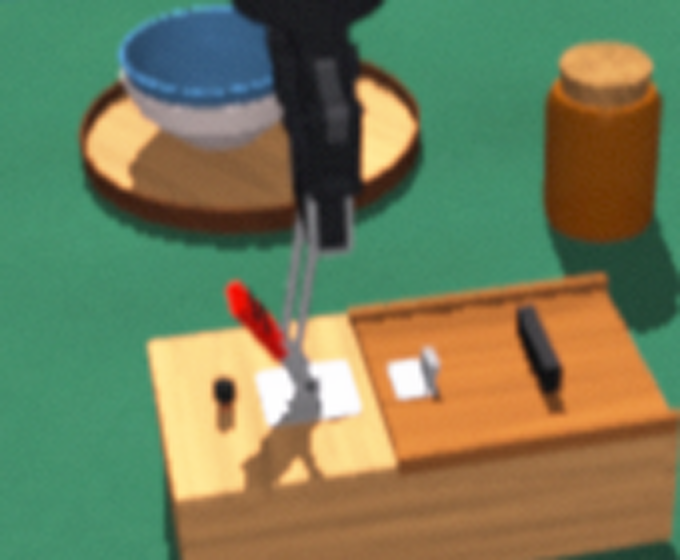

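The loop stands upright with its roll in the fingers, and the lever has followed to about 1.1 rad. Continuing the arc.

```bash
P="python3 -m pendant"; Z='"dr":[[0,0,0],[0,0,0],[0,0,0],[0,0,0],[0,0,0]]'
$P '{"xyz":[[0.031,0,0.005],[0.061,0,0.013],[0.119,0,0.037],[0.171,0,0.071],[0.171,0,0.071]],'"$Z}" >/dev/null
python3 -c "
from h import *
st()"
$P '{"xyz":[[0.045,0,0.042],[0.079,0,0.092],[0.1,0,0.146],[0.107,0,0.175],[0.107,0,0.175]],'"$Z}" >/dev/null
python3 - <<'E'
from h import *
st()
I,d=arm.read_camera("side");cv2.imwrite("pics/s4.png",cv2.resize(I[150:290,220:390],(680,560),interpolation=2))
E
```

```text
t11.78 loc [  9.1   0.7 166.8] F [-0.3  0.7  0.3] open 0.53 grip 25.8
t12.40 loc [ 40.2   0.7 115.1] F [0.8 1.5 0.6] open 0.52 grip 25.4
```

View pics/s4.png

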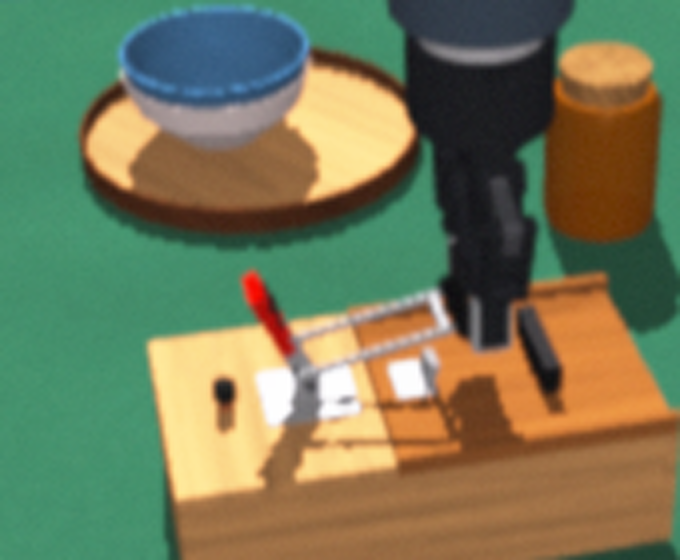

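Loop is level with its cross bar just past the keeper (crop (435,315) vs the keeper at (430,365)). Lowering.

```bash
P="python3 -m pendant"; Z='"dr":[[0,0,0],[0,0,0],[0,0,0],[0,0,0],[0,0,0]]'
$P '{"xyz":[[0,0,0.02],[0,0,0.045],[0,0,0.07],[0,0,0.085],[0,0,0.085]],'"$Z}" >/dev/null
python3 - <<'E'
from h import *
st()
I,d=arm.read_camera("side");W=cloud("side",d);L=B.inv().apply((W-O).reshape(-1,3)).reshape(W.shape)
m=(L[...,0]>-90)&(L[...,0]<-20)&(abs(L[...,1])<14)&(L[...,2]>120)&(L[...,2]<170)&(I[...,2]>120)&(I[...,1]<70)
q=L[m]-[-55,0,98];print("lever",len(q),np.median(np.pi-np.arctan2(q[:,2],q[:,0])), q.mean(0))
E
```

```text
t13.07 loc [39.2  0.7 89.3] F [1.2 2.2 1. ] open 0.53 grip 29.5
lever 76 1.0461363073362273 [-25.2943378   -6.68014101  42.7789495 ]
```

```bash
python3 - <<'E'
from h import *
a=[];
I,d=arm.read_camera("side")
for n in("top","side"):
    i,dd=arm.read_camera(n);W=cloud(n,dd);L=B.inv().apply((W-O).reshape(-1,3)).reshape(W.shape)
    m=(L[...,0]>-20)&(L[...,0]<70)&(abs(L[...,1])<22)&(L[...,2]>90)&(L[...,2]<125)&(dd>0)
    q=L[m];o=np.argsort(q[:,0]);print(n,q[o].round(0).astype(int)[::max(1,len(q)//50)].tolist())
    m=(L[...,0]>-100)&(L[...,0]<-30)&(abs(L[...,1])<14)&(L[...,2]>115)&(L[...,2]<170)&(i[...,2]>100)&(i[...,1]<70);q=L[m];print("red",len(q),q[::max(1,len(q)//15)].round(0).astype(int).tolist())
cv2.imwrite("pics/s5.png",cv2.resize(I[195:275,270:370],(800,600),interpolation=2))
E
```

```text
top [[-20, -18, 110], [-20, -16, 108], [-19, -14, 106], [-19, 15, 105], [-19, 18, 107], [-17, -14, 113], [-17, -16, 108], [-17, 17, 110], [-17, 15, 105], [-15, -17, 108], [-15, -14, 107], [-15, 15, 107], [-14, 17, 102], [-14, 20, 105], [-13, -15, 108], [-13, -17, 104], [-12, 17, 109], [-12, 15, 105], [-12, 19, 104], [-11, -17, 109], [-11, -15, 108], [-10, 17, 110], [-10, 15, 104], [-10, 19, 109], [-9, 13, 92], [-8, -17, 107], [-8, -15, 107], [-8, 17, 107], [-8, 19, 110], [-6, -17, 105], [-6, -15, 106], [-6, 16, 111], [-5, 19, 110], [-4, -15, 108], [-4, -18, 105], [-3, 16, 105], [-3, 18, 106], [-2, -18, 110], [-2, -16, 110], [-1, 16, 104], [0, 19, 101], [0, -16, 113], [0, -18, 108], [2, 18, 107], [2, 16, 103], [3, -16, 110], [3, -14, 108], [3, -18, 100], [4, 16, 106], [4, 18, 108], [5, -16, 113], [5, -18, 105], [6, -14, 106], [6, 15, 107], [6, 18, 106], [7, -16, 107], [8, -14, 105], [8, 15, 107], [8, 17, 106], [9, -5, 95], [9, -7, 92], [10, -17, 108], [10, -3, 94], [10, -14, 109], [12, -17, 111], [12, -15, 110]]
red 97 [[-66, -1, 119], [-68, 3, 128], [-69, 12, 125], [-70, -1, 125], [-
[... 583 characters left out ...]
 8, 108], [18, 13, 107], [19, -12, 106], [19, -20, 106], [20, 14, 106], [22, -17, 103], [23, -13, 108], [23, -12, 105], [24, -8, 107], [24, -7, 109], [25, 16, 109], [26, 8, 109], [26, -19, 109], [26, -7, 109], [27, 14, 110], [28, 8, 111], [28, 19, 109], [29, 22, 113], [30, -3, 111], [31, 11, 109], [32, -3, 108], [33, 20, 111], [33, 22, 122], [38, 21, 104], [69, -17, 95], [69, -16, 99], [70, 2, 98], [70, 3, 92]]
red 98 [[-89, 12, 154], [-90, 7, 152], [-89, -1, 155], [-87, -5, 155], [-88, -9, 155], [-88, -11, 154], [-91, -12, 152], [-93, -12, 150], [-91, -12, 147], [-78, -4, 140], [-79, -8, 140], [-79, -12, 141], [-75, -7, 134], [-73, -7, 131], [-68, -3, 124], [-76, -10, 125], [-72, -13, 122]]
```

View pics/s5.png

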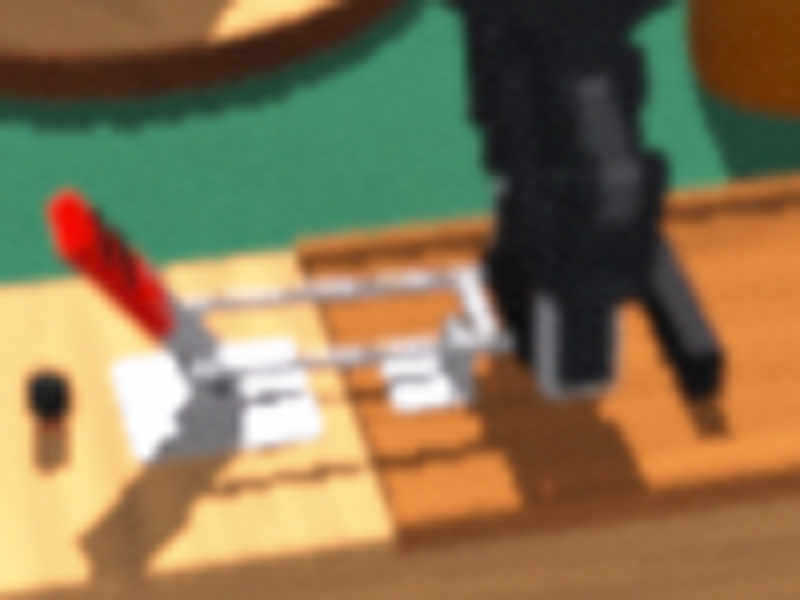

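The loop is level but the lever has only reached about 1.0 rad. The roll slid about 10 mm to the pads' -x edge, leaving the bar above the keeper's top. I'll grip harder and pull +x.

```bash
cat >> h.py <<'E'
def look():
    st();th=[];e=[]
    for n in("top","side"):
        i,dd=arm.read_camera(n);W=cloud(n,dd);L=B.inv().apply((W-O).reshape(-1,3)).reshape(W.shape)
        m=(L[...,0]>-110)&(L[...,0]<0)&(abs(L[...,1])<14)&(L[...,2]>112)&(L[...,2]<175)&(i[...,2]>100)&(i[...,1]<70)&(dd>0);q=L[m]
        if len(q)>8:
            c=q.mean(0);print(n,"lever(from mean red)",round(np.pi-np.arctan2(c[2]-98,c[0]+55),2),len(q))
        m=(L[...,0]>-15)&(L[...,0]<60)&(abs(L[...,1])<14)&(L[...,2]>89)&(L[...,2]<130)&(i.min(-1)>110)&(dd>0);q=L[m]
        print(n,"bright x,z:",q[np.argsort(q[:,0])][:, [0,2]].round(0).astype(int)[::max(1,len(q)//10)].tolist())
        m=(L[...,0]>10)&(L[...,0]<60)&(abs(L[...,1])<15)&(L[...,2]>86.5)&(L[...,2]<130)&(i.max(-1)<70)&(dd>0);q=L[m]
        if len(q): print(n,"dark(roll)",len(q),np.median(q,0).round(1))
E
P="python3 -m pendant"; Z='"dr":[[0,0,0],[0,0,0],[0,0,0],[0,0,0],[0,0,0]]'
$P '{"xyz":[[0,0,0],[0,0,0],[0,0,0],[0.005,0,0],[0.01,0,0]],'"$Z}" 1 100 >/dev/null
python3 -c "
from h import *
look()"
$P '{"xyz":[[0.005,0,0],[0.01,0,0],[0.015,0,0],[0.02,0,0],[0.02,0,0]],'"$Z}" >/dev/null
python3 -c "
from h import *
look()"
```

```text
t13.90 loc [39.8  0.6 88.7] F [-7.8  2.6  1.3] open 0.48 grip 100.7
top lever(from mean red) 1.1 86
top bright x,z: [[-7, 91], [-5, 90], [-2, 90], [0, 89], [3, 89], [3, 105], [6, 105], [7, 92], [7, 89], [7, 90], [9, 90], [9, 90]]
top dark(roll) 1 [10.4  6.5 95. ]
side lever(from mean red) 1.09 91
side bright x,z: [[-11, 106], [3, 104], [10, 96], [11, 95], [12, 98], [14, 98], [15, 104], [16, 106], [18, 104], [19, 107]]
side dark(roll) 34 [ 27.9   1.  107.3]
t14.62 loc [47.5  0.6 89.4] F [-3.8  3.7  1.5] open 0.49 grip 101.2
top lever(from mean red) 1.67 40
top bright x,z: [[-9, 90], [-5, 90], [-2, 91], [3, 90], [5, 92], [7, 89], [12, 102], [12, 95], [13, 94], [14, 97], [14, 103], [14, 100], [16, 101], [17, 96], [17, 96]]
side lever(from mean red) 1.65 92
side bright x,z: [[-9, 109], [9, 93], [10, 91], [12, 97], [13, 96], [16, 96], [23, 103], [24, 105], [25, 110], [26, 107], [28, 106]]
side dark(roll) 36 [ 35.9  -1.9 108.1]
```

Lever is at 1.65 and the bar at x≈26, beyond the keeper. Pull a little more, lower, release.

```bash
P="python3 -m pendant"; Z='"dr":[[0,0,0],[0,0,0],[0,0,0],[0,0,0],[0,0,0]]'
$P '{"xyz":[[0.004,0,0],[0.007,0,0],[0.007,0,0.004],[0.007,0,0.008],[0.007,0,0.008]],'"$Z}" >/dev/null
python3 -c "
from h import *
st()"
$P '{"xyz":[[0,0,0],[0,0,0],[0,0,0],[0,0,0],[0,0,0]],'"$Z}" -1 20 >/dev/null
python3 - <<'E'
from h import *
look()
I,d=arm.read_camera("side");cv2.imwrite("pics/s6.png",cv2.resize(I[195:275,270:370],(800,600),interpolation=2))
E
```

```text
t15.35 loc [51.3  0.7 87.7] F [-1.6  2.5  2.4] open 0.48 grip 101.5
t15.97 loc [50.9  0.6 87.6] F [ 0.4 -0.7  0.5] open 1.00 grip 0.0
top lever(from mean red) 1.91 115
top bright x,z: [[-7, 90], [-4, 90], [-2, 91], [6, 101], [9, 93], [11, 90], [12, 103], [12, 96], [14, 96], [14, 97], [15, 97], [15, 95], [16, 101], [17, 92]]
side lever(from mean red) 1.91 126
side bright x,z: [[-14, 105], [7, 100], [10, 95], [11, 97], [13, 92], [15, 99], [20, 96], [25, 93], [27, 96], [28, 93], [32, 89]]
side dark(roll) 40 [37.   0.3 94.6]
```

View pics/s6.png

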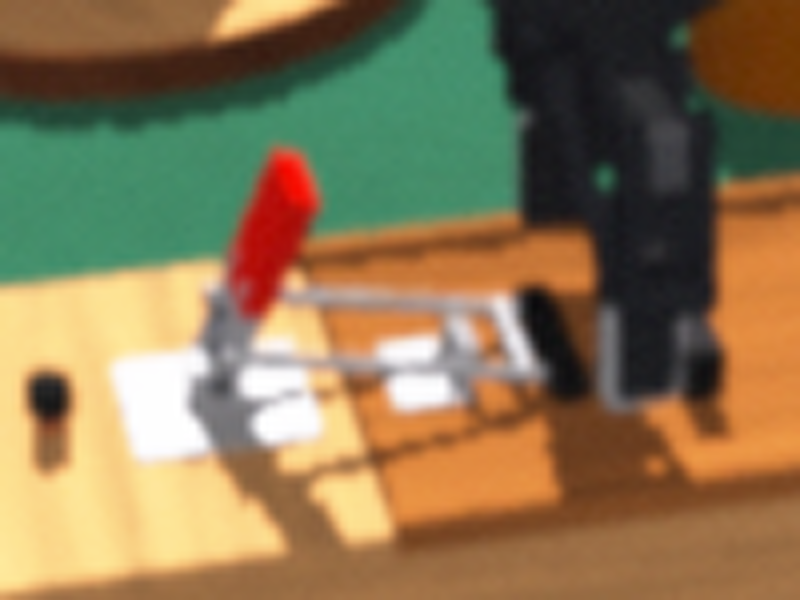

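The loop's bar lies behind the keeper at crop (515,345), the roll is on the lid, and the lever leans over at about 1.9 rad. Lift clear, close the fingers and go to the paddle's +x side.

```bash
P="python3 -m pendant"; Z='"dr":[[0,0,0],[0,0,0],[0,0,0],[0,0,0],[0,0,0]]'
$P '{"xyz":[[0.005,0,-0.1],[0.01,0,-0.25],[0.01,0,-0.35],[0.01,0,-0.35],[0.01,0,-0.35]],'"$Z}" 1 20 >/dev/null
python3 - <<'E'
from h import *
look()
def tcp(th,r=56):
    a=np.pi-th;return np.array([-55+r*np.cos(a)+4*np.sin(a)+11,98+r*np.sin(a)-4*np.cos(a)])
for t in np.arange(1.95,-.1,-.15):print(round(t,2),tcp(t).round(1))
to(-8,0,145);to(-8,0,190)
E
```

```text
t16.75 loc [ 53.5   0.8 191.8] F [-0.4 -0.1  0. ] open 0.00 grip 0.0
top lever(from mean red) 1.91 116
top bright x,z: [[0, 90], [8, 99], [12, 104], [14, 99], [15, 97], [26, 97], [27, 92], [28, 97], [29, 101], [30, 95]]
top dark(roll) 34 [35.9 -3.6 93.4]
side lever(from mean red) 1.91 122
side bright x,z: [[-11, 103], [9, 94], [10, 97], [12, 97], [14, 98], [16, 95], [25, 95], [26, 93], [28, 94], [30, 92]]
side dark(roll) 25 [35.8  1.9 94.9]
1.95 [-19.6 148.5]
1.8 [-27.4 151.6]
1.65 [-35.6 153.5]
1.5 [-44.  154.1]
1.35 [-52.4 153.5]
1.2 [-60.6 151.6]
1.05 [-68.4 148.6]
0.9 [-75.7 144.4]
0.75 [-82.2 139.1]
0.6 [-88.  132.9]
0.45 [-92.7 126. ]
0.3 [-96.3 118.4]
0.15 [-98.8 110.3]
0.0 [-100.  102.]
xyz [-0.2037, 0.0021, 0.1547] dr [0.0001, 0.0015, 0.0001]
xyz [-0.204, 0.0021, 0.0047] dr [0.0001, 0.0015, 0.0001]
```

```bash
P="python3 -m pendant"; Z='"dr":[[0,0,0],[0,0,0],[0,0,0],[0,0,0],[0,0,0]]'
$P '{"xyz":[[-0.1,0.002,0],[-0.19,0.002,0.02],[-0.19,0.002,0.1],[-0.19,0.002,0.15],[-0.19,0.002,0.15]],'"$Z}" >/dev/null
python3 -c "
from h import *
st()"
$P '{"xyz":[[-0.03,0,-0.005],[-0.055,0,-0.01],[-0.085,0,-0.02],[-0.11,0,-0.024],[-0.135,0,-0.025]],'"$Z}" >/dev/null
python3 -c "
from h import *
look()"
```

```text
t17.48 loc [-4.000e+00 -1.000e-01  1.459e+02] F [-0.2 -0.7  0.7] open 0.00 grip 0.0
t18.10 loc [-4.400e+01  1.000e-01  1.555e+02] F [0.5 0.6 0.9] open -0.01 grip 0.6
top bright x,z: []
side lever(from mean red) 1.48 62
side bright x,z: [[-9, 100], [9, 95], [10, 95], [11, 93], [12, 98], [14, 98], [15, 92], [19, 93], [20, 93], [21, 94], [23, 94]]
side dark(roll) 28 [30.3 -0.2 94.6]
```

```bash
P="python3 -m pendant"; Z='"dr":[[0,0,0],[0,0,0],[0,0,0],[0,0,0],[0,0,0]]'
$P '{"xyz":[[-0.028,0,0.004],[-0.055,0,0.01],[-0.081,0,0.02],[-0.106,0,0.034],[-0.127,0,0.052]],'"$Z}" >/dev/null
python3 -c "
from h import *
look()"
```

```text
t18.82 loc [-81.7   0.  139.8] F [1.3 0.3 5. ] open 0.00 grip 2.1
top bright x,z: [[-7, 91], [1, 89], [9, 102], [10, 97], [12, 95], [13, 97], [14, 97], [15, 100], [16, 90], [16, 98], [17, 92], [18, 94]]
top dark(roll) 65 [26.2  0.9 95.1]
side lever(from mean red) 0.82 94
side bright x,z: [[5, 91], [7, 92], [7, 93], [9, 96], [10, 98], [11, 93], [12, 97], [13, 97], [15, 96], [16, 96]]
side dark(roll) 30 [23.2 -0.5 95.3]
```

```bash
P="python3 -m pendant"; Z='"dr":[[0,0,0],[0,0,0],[0,0,0],[0,0,0],[0,0,0]]'
$P '{"xyz":[[-0.01,0,0.011],[-0.019,0,0.022],[-0.027,0,0.033],[-0.035,0,0.045],[-0.035,0,0.045]],'"$Z}" >/dev/null
python3 -c "
from h import *
st()"
$P '{"xyz":[[-0.004,0,0.008],[-0.007,0,0.016],[-0.01,0,0.022],[-0.01,0,0.025],[-0.01,0,0.025]],'"$Z}" >/dev/null
python3 -c "
from h import *
look()"
```

```text
t19.55 loc [-93.1   0.  125.1] F [ 0.3  0.2 -0.3] open -0.00 grip 0.2
t20.18 loc [-9.540e+01  1.000e-01  1.182e+02] F [-0.3 -0.5  0. ] open 0.00 grip 0.0
top bright x,z: [[-10, 90], [3, 91], [8, 93], [9, 97], [10, 95], [12, 96], [13, 94], [13, 100], [15, 93], [15, 100], [16, 91]]
top dark(roll) 64 [24.6  0.8 96.7]
side lever(from mean red) 0.39 44
side bright x,z: [[-14, 97], [-5, 97], [4, 90], [6, 98], [7, 98], [9, 89], [10, 92], [11, 96], [13, 96], [15, 94], [18, 91]]
side dark(roll) 30 [22.2 -2.4 96.2]
```

```bash
P="python3 -m pendant"; Z='"dr":[[0,0,0],[0,0,0],[0,0,0]]'
for i in 1 2 3; do
$P '{"xyz":[[0,0,0.003],[-0.001,0,0.007],[-0.001,0,0.01]],'"$Z}" >/dev/null
python3 -c "
from h import *
st()"; done
python3 - <<'E'
from h import *
I,d=arm.read_camera("side");cv2.imwrite("pics/s7.png",cv2.resize(I[195:275,265:365],(800,600),interpolation=2))
E
```

```text
t20.65 loc [-95.6   0.  115.4] F [-0.   0.7  1.4] open -0.00 grip 0.3
t21.02 loc [-9.590e+01  1.000e-01  1.123e+02] F [-0.5 -0.6  0.7] open -0.00 grip 0.0
t21.40 loc [-96.2   0.  109.4] F [-0.1 -0.6  0.5] open 0.00 grip 0.0
```

View pics/s7.png

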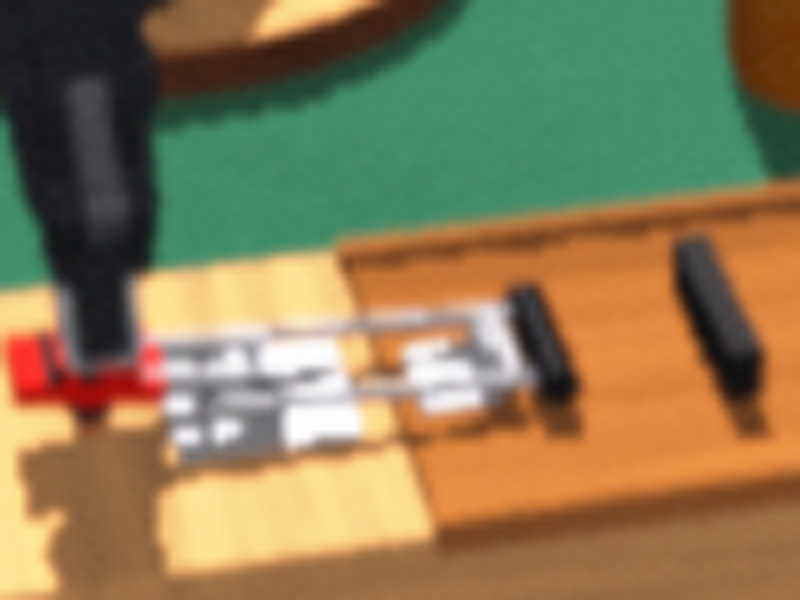

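The loop is hooked behind the keeper (crop (505,345)) and the lever is nearly flat, with the fingers over the paddle. Now I feel for the stop.

```bash
P="python3 -m pendant"; Z='"dr":[[0,0,0],[0,0,0],[0,0,0]]'
for i in 1 2 3 4; do
$P '{"xyz":[[-0.001,0,0.002],[-0.002,0,0.004],[-0.002,0,0.005]],'"$Z}" >/dev/null
python3 -c "
from h import *
st()
s=arm.state();import sys;sys.exit(s['ft_force'][2]>5)" || break; done
```

```text
t21.82 loc [-9.630e+01  1.000e-01  1.085e+02] F [0.1 0.3 4.2] open 0.00 grip 2.1False
```

```bash
P="python3 -m pendant"; Z='"dr":[[0,0,0],[0,0,0],[0,0,0]]'
for i in 1 2; do
$P '{"xyz":[[0,0,0.001],[0,0,0.002],[0,0,0.002]],'"$Z}" >/dev/null
python3 -c "
from h import *
st()"; done
```

```text
t22.20 loc [-96.4   0.  108. ] F [-0.7  0.1  6.6] open 0.00 grip 3.2
t22.57 loc [-96.4   0.  107.7] F [-2.6  0.9  9.8] open -0.00 grip 4.3
```

```bash
P="python3 -m pendant"; Z='"dr":[[0,0,0],[0,0,0],[0,0,0]]'
$P '{"xyz":[[0,0,0.001],[0,0,0.002],[0,0,0.002]],'"$Z}" >/dev/null
python3 -c "
from h import *
st()"
$P '{"xyz":[[0,0,0.001],[0,0,0.001],[0,0,0.001]],'"$Z}" >/dev/null
python3 -c "
from h import *
st()"
```

```text
t22.95 loc [-96.4   0.  107.4] F [-3.7  1.1 10.5] open 0.00 grip 5.4
t23.32 loc [-96.4  -0.  107.3] F [-4.8  1.2 12.3] open 0.00 grip 6.0
```

```bash
P="python3 -m pendant"; Z='"dr":[[0,0,0],[0,0,0],[0,0,0]]'
$P '{"xyz":[[0,0,0.001],[0,0,0.0015],[0,0,0.0015]],'"$Z}" >/dev/null
for i in 1 2 3 4; do python3 -c "
from h import *
st()"
$P '{"xyz":[[0,0,0],[0,0,0],[0,0,0]],'"$Z}" >/dev/null; done
python3 -c "
from h import *
look()"
```

```text
t23.70 loc [-96.5  -0.  107. ] F [-5.2  0.9 14. ] open -0.00 grip 7.0
t24.07 loc [-96.5   0.  107.1] F [-4.5  0.7 14.8] open 0.00 grip 7.0
t24.45 loc [-96.5  -0.  107. ] F [-4.2  0.6 14.4] open 0.00 grip 7.0
t24.82 loc [-96.5  -0.  107. ] F [-6.1  2.1 14.4] open 0.00 grip 7.0
t25.20 loc [-96.5  -0.  107. ] F [-4.6  1.9 15.3] open -0.00 grip 7.0
top bright x,z: [[-9, 90], [-2, 90], [7, 98], [9, 94], [10, 97], [11, 101], [13, 94], [13, 99], [14, 98], [16, 95], [16, 92], [18, 92]]
top dark(roll) 64 [24.7  0.5 96.8]
side bright x,z: [[-12, 96], [0, 96], [6, 94], [6, 94], [7, 99], [8, 94], [9, 96], [11, 97], [12, 94], [13, 95], [15, 93], [16, 93]]
side dark(roll) 28 [22.9 -1.9 96.9]
```

Held about 15 N for 1.5 s on the stop. Lift off and check.

```bash
P="python3 -m pendant"; Z='"dr":[[0,0,0],[0,0,0],[0,0,0],[0,0,0],[0,0,0]]'
$P '{"xyz":[[0,0,-0.01],[0,0,-0.05],[0,0,-0.2],[0,0,-0.4],[0,0,-0.4]],'"$Z}" >/dev/null
$P '{"xyz":[[0,0,0],[0,0,0],[0,0,0],[0,0,0],[0,0,0]],'"$Z}" >/dev/null
python3 - <<'E'
from h import *
st()
I,d=arm.read_camera("side");i,dd=arm.read_camera("top")
a=cv2.resize(I[195:275,265:365],(700,560),interpolation=2);cv2.imwrite("pics/s8.png",a)
W=cloud("side",d);L=B.inv().apply((W-O).reshape(-1,3)).reshape(W.shape)
m=(L[...,0]>-130)&(L[...,0]<-70)&(abs(L[...,1])<16)&(L[...,2]>90)&(I[...,2]>120)&(I[...,1]<60)&(d>0);q=L[m];print(len(q),np.median(q,0).round(1),np.polyfit(q[:,0],q[:,2],1))
m=(abs(L[...,1])<28)&(L[...,0]>60)&(L[...,0]<90)&(L[...,2]>90)&(d>0);print("bar",L[m].mean(0))
E
```

```text
t26.55 loc [-96.8   0.  225.2] F [-0.5 -0.6 -0.1] open 0.00 grip 0.0
111 [-103.    -6.6  107.7] [-0.170959   89.85559439]
bar [72.9069151  -1.00565997 99.47799092]
```

View pics/s8.png

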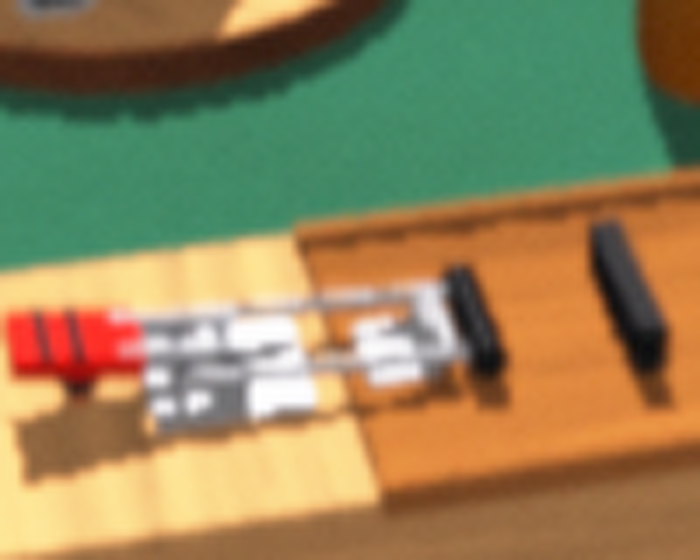

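The lever stays down at about 0.13 rad on its black stop (crop (78,382)). The bar is hooked behind the keeper (440,325), the lid is shut and the arm is clear.

```bash
python3 -c "
from rig import arm
print(arm.hand_in())"
```

```text
the job is handed in; nothing more can be done
None
```

The tea box is shut and handed in: lid home, loop hooked behind the keeper, and the red lever down on its stop after about 15 N held for 1.5 s, with the arm clear at about 27 s.

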